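# Lay out a statement necklace on the bead board

### The arm

A 7-joint arm with a two-finger parallel gripper is mounted at the origin on the work surface. World frame = base frame: x ahead of the robot, y to its left, z up, the work surface at z = 0. Lengths are in m, angles in rad, forces in N, time in s.
With the tool pointing down it reaches from about 0.425 to 1.025 m from the base axis. Payload 3.6 kg.
Tool frame: the origin (TCP) lies midway between the tips of the shut fingers; the grasp point (between the pads) lies manip.grip_depth behind it (manip.grip_depth is the distance from the TCP to the grasp point, in m); x points along the fingers, y is the direction in which the jaws open and shut, and the axes are right-handed (so a half turn about x gives the same grasp; the last joint's range is limited). The gripper opens to 85 mm and grips with 20 to 120 N. Pads are 22 mm wide; open, the fingers measure 114 mm over their backs; the gripper's body (76 mm by 85 mm) begins 54 mm behind the grasp point. The pads swing forward as they close: fully open they stand 13 mm farther back than shut.
Start: joints at [-1.375, 0.591, 0.048, 1.609, -0.033, 0.943, -0.034], TCP at [0.206, 0.695, 0.231] pointing down, gripper open.
Joint ranges: [-2.69, 2.69], [-0.47, 2.24], [-1.27, 1.36], [0.19, 2.51], [-1.53, 4.68], [0.08, 2.07], [-3.09, 3.09]. Speed limits (rad/s): [2.57, 2.57, 3.14, 3.14, 3.14, 3.14, 3.14].

### API

Orientations are given as a unit quaternion [x, y, z, w].
In Python, from workcell import manip, viewer gives the robot as it stands.
- The arm moves only by the tool play_rows, never from a script. Its argument "plan" is a list of rows, each a list of 2 entries, a list of its own where there are three numbers: the shift along the tool's x, y, z in mm, then the turn about the tool's x in degrees. In form: [[[tx, ty, tz], turn], ...]. A call has 1 to 20 rows; each row is the pose to reach, as a shift and turn from the pose commanded when the call began, along the tool's axes at that moment; what a row does not reach only later rows make up. A row lasts 1/12 s, in which the tool goes at most 41.7 mm and 7.16 degrees, less where a joint would pass 70% of its speed; a pose out of reach is approached as far as the arm can. A call with a gripper value outside its range is refused whole. "hand" is the opening, from 0 (shut) to 1 (fully open), set as the call begins (left out, the last holds). The fingers move at their own pace and stop on an object; the grip force is fixed at half the most. Time passes only in rows, so rows that repeat a pose let the fingers close. It gives the time, the measured TCP pose, the force and the opening at its end, in the units of the state.
- manip.observe(): the state, without advancing time (a new reading comes with each control period).
- viewer.camera(name): name is "scene" or "top" or "wrist"; returns the picture (384x512x3 uint8, blue, green, red); there is no depth.
- viewer.calibration(name): a dict with "fx", "fy", "cx", "cy" (pixels), "xyz" and "orientation" of the camera in the world. Camera axes: x right, y up, looking along -z (the intrinsics and any distortion apply to the point x, -y, -z); pixel columns grow to the right and rows downward; lengths in m; the calibration is good to about 2 mm. The wrist camera is an equidistant fisheye: a pixel r from the principal point sees the ray r / f radians off the axis. A picture is of the moment at which its call begins: read the wrist's pose just before it. calibration takes no time and is no camera call; for the wrist camera it gives the pose at the moment of the call.
- manip.close_job(): hands the job in, once; it reports no verdict.
Trained networks look in the newest picture that a camera, given by its name, has taken for a name from the list of things; names that differ only in an ending like _2 or _b are one class to them, and where a whole thing is asked for, a point or a joint stands for the part that bears it (a point fixed in the world has none). Each returns a list of dicts, best first, with "score" (0 to 1); they miss things now and then, are a little off and sometimes report something else, mostly with a low value. They report only what shows in the picture. A call takes as long as a camera call.
- viewer.find_in(camera, label): "extent" ([left, top, right, bottom] in pixels, round what is visible of it).
- viewer.trace(camera, label): "region" (384x512 bool, what is visible of it) and "extent" ([left, top, right, bottom] in pixels, round what is visible of it).
The state is a dict: "time_s": time; "q": joint angles; "qd": joint speeds; "joint_torque": joint torques, N m; "position": TCP position; "ee_rot": TCP orientation; "force": force on the tool from outside, world axes, zero at the start; "wrist_torque": the same for the moment, N m; "opening": finger opening in m.
Only numpy, scipy, OpenCV 4.12 (cv2) and the standard library are available. Lean on these libraries where they do the work, as an engineer would, in place of code of your own. Each camera call takes 0.05 s, during which the arm holds its last target.

### The job

Lay out the necklace on the grey bead board: the big disc flat in the middle, midway between the two clasp halves, with the little dome sitting centred on top of it; the long bar bead midway between the disc and the clasp's toggle bar, lying along the row; and the drum bead standing midway between the disc and the clasp's ring. Put the drop bead just in front of the disc (on the board's ruled side, away from the pockets), about 1 cm from it and with its length pointing at the disc. Leave the small open bead jar where it stands.

Things in the scene. Friction and masses are not known exactly. Their poses are not given: they have to be found in the camera images.
- board: Fixed grey bead board, 200 (its x) by 310 mm (its y), flat top 14 mm above the table, turned up to 15 degrees. Origin: centre of its underside. Front edge (-x, nearer the robot): black ruler ticks, drawn grooves. Back corners (+x): two sunken pockets, x 50 to 92, |y| 85 to 147 mm. The necklace row is its y axis through the centre; the clasp halves lie on it 130 mm either side.
- clasp_bar: Toggle-bar half of the clasp: a brass bar with ball ends, 46 mm long (along its x, across the row), 10 mm high, fixed on the board top at one end of the row (left or right, it varies). Origin at the centre of its underside, on the board top.
- clasp_ring: Ring half of the clasp: a flat brass ring 32 mm across with a 20 mm hole, 6 mm high, fixed on the board top at the other end of the row. Origin at the centre of its underside, on the board top.
- disc: Big flat round dark-wood disc bead with a lighter band round its rim, 54 mm diameter, 14 mm thick, about 30 g, loose, lying flat on the table beside the board. Origin at the centre of its underside, z up.
- dome: Small brass dome, 30 mm diameter, straight sides 9 mm high then rounded to 16 mm, flat underside, about 25 g, loose on the table. Origin at the centre of its underside, z up.
- bar_bead: Long square-section wooden bar bead with two dark bands, 50 mm (its x) by 20 mm (its y) by 18 mm high, about 20 g, loose, lying flat on the table at any yaw. Origin at the centre of its underside.
- drum: White ceramic drum bead (upright cylinder), 32 mm diameter, 28 mm high, with a dark hole in its top, about 35 g, loose, standing on the table. Origin at the centre of its underside, z up.
- drop: Blue-grey ceramic drop bead, flat, 44 mm long (its x, from -22 at the round end to +22 mm at the narrow end), 26 mm wide (its y; parallel sides from x = -9 to +7 mm), 14 mm thick, about 30 g, loose, lying flat on the table at any yaw. Origin under the middle of its length. Either end may point at the disc.
- jar: Bystander: small open clear jar of pink beads, 62 mm diameter, 55 mm high, loose, standing upright on the table at the robot's right (-y). Origin at the centre of its underside. Other lookalikes are the larger jars along the far edge of the table.

How it is judged:
At the end, for the whole second after the job is handed in: All flat, released, at rest on the board: disc within 12 mm of its centre; dome on the disc within 8 mm; bar bead and drum within 12 mm of the row, 65 +- 12 mm from their clasp half; drop within 12 mm of the middle line, 50-77 mm in front of the disc; bar and drop aligned to 0.3, 0.4 rad (linear speed of each of disc, dome, bar_bead, drum, drop below 0.02 m/s and angular speed of each of disc, dome, bar_bead, drum, drop below 0.2 rad/s and angle between each of disc, dome, bar_bead, drum, drop's own z axis and vertical below 0.15 rad and z of disc in the frame of board between 0.01 and 0.018 m and z of dome in the frame of board between 0.024 and 0.032 m and z of bar_bead in the frame of board between 0.01 and 0.018 m and z of drum in the frame of board between 0.01 and 0.018 m and z of drop in the frame of board between 0.01 and 0.018 m and horizontal distance between disc and board below 0.012 m and horizontal distance between dome and disc below 0.008 m and x of bar_bead in the frame of board between -0.012 and 0.012 m and horizontal distance between bar_bead and clasp_bar between 0.053 and 0.077 m and x of drum in the frame of board between -0.012 and 0.012 m and horizontal distance between drum and clasp_ring between 0.053 and 0.077 m and angle between the x axis of bar_bead and the y axis of board, either way round below 0.3 rad and angle between the x axis of drop and the x axis of board, either way round below 0.4 rad and y of drop in the frame of board between -0.012 and 0.012 m and x of drop in the frame of board below -0.04 m and horizontal distance between drop and disc between 0.05 and 0.077 m); the robot touches nothing.
It fails at once if the small open bead jar is pushed more than 20 mm or tipped (distance of jar from where it was at the start of the episode above 0.02 m or angle between jar's own z axis and vertical above 0.4 rad).
It also fails if it takes over 120 s, if anything falls off the work surface, if the arm or the gripper's body presses on something with over 40 N, if the wrist force passes 120 N, or if a joint passes its speed limit or range.

## Working session

There is one attempt and no reset: what is moved stays moved. The work goes in short steps, Python scripts to look and compute and a tool call to move; the robot and the scene stay as the last step left them, time stands still between calls to the robot, and variables do not carry over. Pictures are saved under pics/ and viewed, and the job is handed in when it is done.

Besides the shell and the picture viewer there is one more tool, called after "Call:" as name([rows], argument=value, ...), one row to a line, values as JSON. play_rows: Moves the arm, as the interface text tells. Its arguments: {"type":"object","properties":{"plan":{"type":"array","items":{"type":"array"}},"hand":{"type":"number"}},"required":["plan"]}

```bash
mkdir -p pics; ls; cat > h.py <<'E'
import numpy as np, cv2
from scipy.spatial.transform import Rotation as R
from workcell import manip, viewer
def ray(cal,u,v,wrist=False):
    x=(np.asarray(u,float)-cal['cx'])/cal['fx'];y=(np.asarray(v,float)-cal['cy'])/cal['fy']
    if wrist:
        r=np.hypot(x,y);s=np.where(r>1e-9,np.sin(r)/np.maximum(r,1e-9),1);d=np.stack([x*s,y*s,np.cos(r)],-1)
    else: d=np.stack([x,y,np.ones_like(x)],-1)
    d=d*np.array([1,-1,-1])
    return R.from_quat(cal['orientation']).apply(d)
def onz(cal,u,v,z,wrist=False):
    d=ray(cal,u,v,wrist);o=np.array(cal['xyz']);t=(z-o[2])/d[...,2]
    return o+d*t[...,None] if d.ndim>1 else o+d*t
def proj(cal,p,wrist=False):
    d=R.from_quat(cal['orientation']).inv().apply(np.asarray(p,float)-np.array(cal['xyz']))*np.array([1,-1,-1])
    d=np.atleast_2d(d)
    if wrist:
        n=np.hypot(d[:,0],d[:,1]);th=np.arctan2(n,d[:,2]);k=th/np.maximum(n,1e-9);x,y=d[:,0]*k,d[:,1]*k
    else: x,y=d[:,0]/d[:,2],d[:,1]/d[:,2]
    return np.stack([cal['fx']*x+cal['cx'],cal['fy']*y+cal['cy']],-1)
E
python3 - <<'E'
from h import *
s=manip.observe();print(s); print(manip.grip_depth)
for n in ['scene','top','wrist']:
    c=viewer.calibration(n);print(n,c);cv2.imwrite(f'pics/{n}0.png',viewer.camera(n))
for o in ['board','clasp_bar','clasp_ring','disc','dome','bar_bead','drum','drop','jar']:
    for r in viewer.find_in('top',o)[:2]: print(o,r)
E
```

```text
pics
{'time_s': 0.0, 'q': array([-1.37550015,  0.59212087,  0.04831238,  1.60984259, -0.03331532,
        0.94271633, -0.03369601]), 'qd': array([-5.96197644e-04, -4.01467167e-04, -2.67887269e-04, -6.85313292e-04,
       -4.71661721e-05, -4.79356367e-04,  1.17831292e-03]), 'joint_torque': array([-1.04238636e-03, -5.48709440e+01,  1.54644370e+00, -1.98126662e+01,
        9.45747248e-03,  8.85098154e-03, -1.36938546e-06]), 'position': array([0.20623728, 0.69416903, 0.23013243]), 'ee_rot': array([ 0.10092431,  0.69982341, -0.10253121,  0.69967766]), 'force': array([-0.02579325,  0.03711357, -0.85818848]), 'wrist_torque': array([-0.04616078,  0.01120232,  0.02059963]), 'opening': 0.08531745351236446}
0.0187
scene {'fx': 367.5942250182496, 'fy': 367.5942250182496, 'cx': 254.03407744006853, 'cy': 198.34480740004585, 'xyz': array([1.28469517, 0.19462389, 0.58738494]), 'orientation': array([0.2954482 , 0.37435613, 0.70127051, 0.52989388])}
top {'fx': 351.62051182530786, 'fy': 351.62051182530786, 'cx': 258.0204502799794, 'cy': 192.08468354779484, 'xyz': array([0.48729222, 0.00466066, 0.89740489]), 'orientation': array([ 0.01389729, -0.01934275, -0.70165357,  0.71212007])}
wrist {'fx': 297.3186396354542, 'fy': 297.3186396354542, 'cx': 260.9718363310144, 'cy': 189.75641455310512, 'xyz': array([0.12908961, 0.71750692, 0.37279044]), 'orientation': array([-0.12964676, -0.09531947,  0.59059322,  0.79076265])}
board {'extent': [208.0, 134.2, 347.3, 229.9], 'score': 0.78}
clasp_ring {'extent': [321.9, 169.2, 334.2, 177.7], 'score': 0.63}
disc {'extent': [128.2, 168.7, 154.4, 187.4], 'score': 0.86}
dome {'extent': [368.2, 222.3, 381.5, 236.1], 'score': 0.6}
bar_bead {'extent': [126.2, 225.8, 148.3, 235.2], 'score': 0.74}
drum {'extent': [83.5, 203.0, 104.9, 218.4], 'score': 0.69}
drop {'extent': [374.8, 174.6, 385.9, 190.8], 'score': 0.53}
jar {'extent': [413.0, 198.9, 441.9, 226.1], 'score': 0.86}
```

```bash
python3 - <<'E'
import cv2
a=cv2.imread('pics/top0.png');cv2.imwrite('pics/top0b.png',cv2.resize(a[110:260,60:460],None,fx=2,fy=2,interpolation=cv2.INTER_CUBIC))
E
```

```text
(no output)
```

View pics/top0b.png

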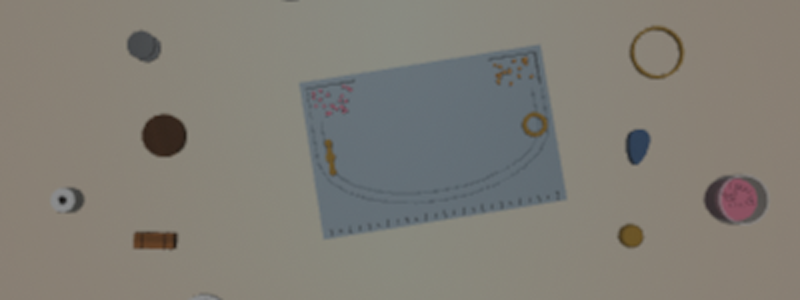

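View pics/scene0.png

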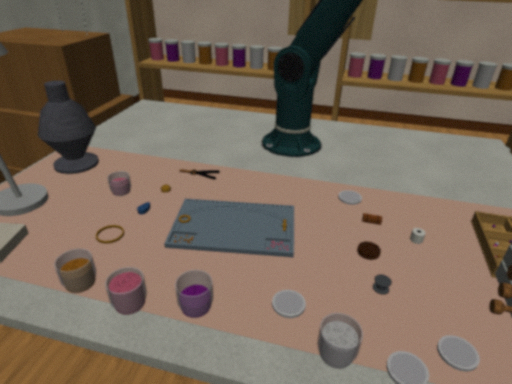

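View pics/wrist0.png

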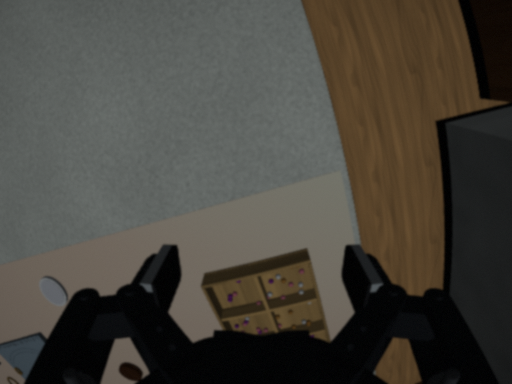

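```bash
cat > top.py <<'E'
from h import *
import sys
img=viewer.camera('top');cal=viewer.calibration('top')
H=dict(disc=.014,dome=.016,bar_bead=.018,drum=.028,drop=.014,jar=.055,clasp_bar=.024,clasp_ring=.020,board=.014)
for o in (sys.argv[1:] or H):
    for r in viewer.trace('top',o)[:2]:
        m=r['region'].astype(np.uint8); v,u=np.nonzero(m)
        mm=cv2.minAreaRect(np.stack([u,v],-1).astype(np.float32))
        p=onz(cal,u.mean(),v.mean(),H[o]/2 if not o.startswith('clasp') and o!='board' else H[o])
        pts=onz(cal,u,v,H[o])[:,:2]; w,V=np.linalg.eigh(np.cov(pts.T)); a=V[:,1]
        print(o,round(r['score'],2),len(u),'px',u.mean().round(1),v.mean().round(1),'xy',p[:2].round(4),'yaw',np.degrees(np.arctan2(a[1],a[0])).round(1),'sd',np.sqrt(w).round(4))
        if o=='board':
            c=cv2.findContours(m,0,2)[0];c=max(c,key=cv2.contourArea)
            P=onz(cal,c[:,0,0],c[:,0,1],.014)[:,:2].astype(np.float32)
            q=cv2.minAreaRect(P);print(' rect',q)
E
python3 - <<'E'
from h import *
s=manip.observe();print(R.from_quat(s['ee_rot']).as_matrix().round(3))
c=viewer.calibration('top');print(R.from_quat(c['orientation']).as_matrix().round(3))
E
python3 top.py
```

```text
[[ 0.     0.285  0.959]
 [ 0.     0.959 -0.285]
 [-1.     0.    -0.   ]]
[[ 0.015  0.999 -0.047]
 [-1.     0.015  0.007]
 [ 0.008  0.047  0.999]]
disc 0.6 392 px 142.0 177.8 xy [0.561  0.2926] yaw 71.4 sd [0.0136 0.0145]
dome 0.57 110 px 375.4 227.7 xy [ 0.4435 -0.2998] yaw 94.4 sd [0.0071 0.0078]
bar_bead 0.61 178 px 137.4 230.4 xy [0.4283 0.2994] yaw 89.1 sd [0.0059 0.0152]
drum 0.52 197 px 93.5 209.7 xy [0.4786 0.4087] yaw 84.0 sd [0.0088 0.0108]
drop 0.67 157 px 378.8 183.0 xy [ 0.557 -0.309] yaw 171.1 sd [0.007  0.0116]
jar 0.67 684 px 428.9 210.1 xy [ 0.4899 -0.4261] yaw 89.6 sd [0.016  0.0198]
clasp_bar 0.5 68 px 225.1 187.6 xy [0.5383 0.0802] yaw -172.2 sd [0.0031 0.011 ]
board 0.77 9716 px 276.6 180.7 xy [ 0.5582 -0.0482] yaw 100.1 sd [0.0582 0.0891]
 rect ((0.5592966675758362, -0.047689348459243774), (0.20366613566875458, 0.31209132075309753), 10.689610481262207)
```

```bash
cat > go.py <<'E'
from h import *
import sys
# usage: go.py x y z yawdeg(of jaw y axis)
def go(x,y,z,yaw):
    s=manip.observe();M=R.from_quat(s['ee_rot']).as_matrix()
    d=M.T@(np.array([x,y,z])-s['position'])*1000
    cur=np.degrees(np.arctan2(M[1,1],M[0,1])); t=(cur-yaw+90)%180-90
    print('t',round(s['time_s'],2),'pos',s['position'].round(4),'yaw',cur.round(1),'q',s['q'].round(2),'F',s['force'].round(1),'open',round(s['opening'],4))
    print('GO',d.round(1),'turn',round(t,1),'rows>=',max(np.linalg.norm(d)/41.7,abs(t)/7.16).round(1))
if __name__=='__main__': go(*map(float,sys.argv[1:5]))
E
python3 go.py 0.561 0.2926 0.15 10.4
```

```text
t 1.1 pos [0.2065 0.695  0.2313] yaw 73.5 q [-1.38  0.59  0.05  1.61 -0.03  0.94 -0.03] F [ 0.2  0.5 -0.5] open 0.0854
GO [  81.3 -284.8  454.4] turn 63.1 rows>= 13.0
```

Call:
play_rows([
  [[81, -285, 454], 63],
  [[81, -285, 454], 63],
  [[81, -285, 454], 63],
  [[81, -285, 454], 63],
  [[81, -285, 454], 63],
  [[81, -285, 454], 63],
  [[81, -285, 454], 63],
  [[81, -285, 454], 63],
  [[81, -285, 454], 63],
  [[81, -285, 454], 63],
  [[81, -285, 454], 63],
  [[81, -285, 454], 63],
  [[81, -285, 454], 63],
  [[81, -285, 454], 63],
  [[81, -285, 454], 63],
  [[81, -285, 454], 63],
  [[81, -285, 454], 63],
  [[81, -285, 454], 63],
  [[81, -285, 454], 63],
  [[81, -285, 454], 63],
], hand=1)

```text
time_s: 2.77
position: [0.5597, 0.2939, 0.1504]
ee_rot: [0.452, 0.544, -0.452, 0.544]
force: [0.0, -0.3, 0.6]
opening: 0.0857
```

```bash
cat > wr.py <<'E'
from h import *
import sys
H=dict(disc=.014,dome=.016,bar_bead=.018,drum=.028,drop=.014)
name=sys.argv[1];z0=float(sys.argv[3]) if len(sys.argv)>3 else 0
cal=viewer.calibration('wrist');img=viewer.camera('wrist')
s=manip.observe();print(s['position'].round(4))
for o in sys.argv[2].split(','):
    if not o: continue
    for r in viewer.trace('wrist',o)[:1]:
        m=r['region'].astype(np.uint8);v,u=np.nonzero(m)
        # area-uniform centroid on top plane
        pts=onz(cal,u,v,H[o]/2+z0,True)[:,:2].astype(np.float32)
        hull=cv2.convexHull(pts);c,rad=cv2.minEnclosingCircle(hull);rc=cv2.minAreaRect(hull)
        print(o,round(r['score'],2),r['extent'],'circ',np.round(c,4),round(rad,4),'rect',np.round(rc[0],4),np.round(rc[1],4),round(rc[2],1))
        cs=cv2.findContours(m,0,2)[0];cv2.drawContours(img,cs,-1,(0,255,0),1)
cv2.imwrite(f'pics/{name}.png',img)
E
python3 wr.py w1 disc; python3 go.py 0.561 0.2926 0.05 10.4
```

```text
[0.5599 0.2936 0.1504]
disc 0.72 [238.6, 151.1, 290.9, 206.4] circ [0.5637 0.2915] 0.0287 rect [0.5638 0.2917] [0.0535 0.0565] 10.7
t 2.87 pos [0.5601 0.2933 0.1504] yaw 10.5 q [-0.77  0.59  0.31  1.9  -0.27  0.69 -0.12] F [ 0.  -0.2  0.8] open 0.0855
GO [100.4   0.8   0.8] turn 0.1 rows>= 2.4
```

View pics/w1.png

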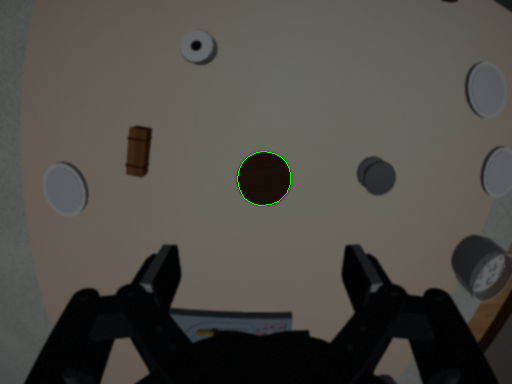

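Call:
play_rows([
  [[40, 2, 1], 0],
  [[80, 2, 1], 0],
  [[115, 2, 1], 0],
  [[135, 2, 1], 0],
  [[149, 2, 1], 0],
  [[149, 2, 1], 0],
  [[149, 2, 1], 0],
  [[149, 2, 1], 0],
])

```text
time_s: 3.53
position: [0.564, 0.2924, 0.0027]
ee_rot: [0.453, 0.543, -0.452, 0.544]
force: [-0.3, 0.6, 0.2]
opening: 0.0853
```

Call:
play_rows([
  [[0, 0, 0], 0],
  [[0, 0, 0], 0],
  [[0, 0, 0], 0],
  [[0, 0, 0], 0],
  [[0, 0, 0], 0],
  [[0, 0, 0], 0],
  [[0, 0, 0], 0],
  [[0, 0, 0], 0],
], hand=0)

```text
time_s: 4.2
position: [0.5635, 0.2924, 0.0034]
ee_rot: [0.453, 0.543, -0.452, 0.544]
force: [-1.4, 0.1, 8.4]
opening: 0.0508
```

Call:
play_rows([
  [[-10, 0, 0], 0],
  [[-30, 0, 0], 0],
  [[-60, 0, 0], 0],
  [[-90, 0, 0], 0],
  [[-100, 0, 0], 0],
  [[-100, 0, 0], 0],
  [[-100, 0, 0], 0],
])

```text
time_s: 4.78
position: [0.5626, 0.2921, 0.1019]
ee_rot: [0.453, 0.543, -0.452, 0.544]
force: [-0.1, -0.4, -1.3]
opening: 0.0511
```

```bash
python3 wr.py w2 disc,bar_bead,drum; python3 go.py 0.5593 -0.0477 0.12 10.5
```

```text
[0.5618 0.2918 0.1008]
disc 0.75 [213.7, 199.8, 310.1, 297.8] circ [0.5748 0.2331] 0.0528 rect [0.5739 0.2332] [0.092  0.1048] 12.8
bar_bead 0.91 [102.7, 128.9, 129.9, 187.9] circ [0.4319 0.2975] 0.0294 rect [0.4305 0.2982] [0.0282 0.0546] 0.3
drum 0.94 [160.8, 14.6, 204.4, 56.3] circ [0.4801 0.4092] 0.0196 rect [0.4798 0.4089] [0.0321 0.0383] 64.3
t 4.98 pos [0.5614 0.2914 0.0996] yaw 10.5 q [-0.74  0.66  0.28  1.92 -0.3   0.61 -0.09] F [ 1.3 -0.8 -0.9] open 0.0505
GO [-19.8 -63.7 333.1] turn -0.0 rows>= 8.1
```

View pics/w2.png

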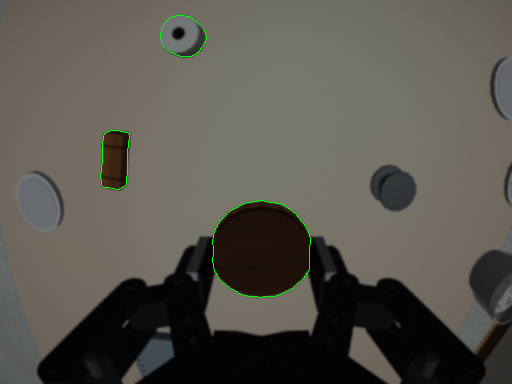

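```bash
cat > held.py <<'E'
from h import *
import sys
# height of object mid above TCP
o=sys.argv[1];dz=float(sys.argv[2])
cal=viewer.calibration('wrist');img=viewer.camera('wrist');s=manip.observe()
r=viewer.trace('wrist',o)[0];v,u=np.nonzero(r['region'])
p=onz(cal,u,v,s['position'][2]+dz,True)
hull=cv2.convexHull(p[:,:2].astype(np.float32));c=cv2.minAreaRect(hull)
d=np.array([*c[0],0])-s['position'];M=R.from_quat(s['ee_rot']).as_matrix()
print(r['score'],'rect',c,'tool offset (y,z) mm',(M.T@np.array([d[0],d[1],0]))[1:]*1000)
E
python3 held.py disc 0.011
```

```text
0.98 rect ((0.561916172504425, 0.29435330629348755), (0.05024786293506622, 0.05633530765771866), 10.701159477233887) tool offset (y,z) mm [ 0.8201612  -2.82269727]
```

Call:
play_rows([
  [[-5, -2, 10], 0],
  [[-10, -6, 30], 0],
  [[-15, -12, 60], 0],
  [[-20, -18, 92], 0],
  [[-20, -24, 125], 0],
  [[-20, -30, 158], 0],
  [[-20, -36, 190], 0],
  [[-20, -43, 222], 0],
  [[-20, -49, 254], 0],
  [[-20, -55, 284], 0],
  [[-20, -59, 310], 0],
  [[-20, -62, 325], 0],
  [[-20, -64, 333], 0],
  [[-20, -64, 334], 0],
  [[-20, -64, 334], 0],
  [[-20, -64, 334], 0],
  [[-20, -64, 334], 0],
  [[-20, -64, 334], 0],
])

```text
time_s: 6.58
position: [0.5604, -0.0464, 0.1212]
ee_rot: [0.452, 0.544, -0.451, 0.544]
force: [-0.2, -0.2, 0.6]
opening: 0.0505
```

```bash
python3 wr.py w3 ''; cat > bd.py <<'E'
from h import *
cal=viewer.calibration('wrist');viewer.camera('wrist')
for o in ['clasp_bar','clasp_ring','board']:
    for r in viewer.trace('wrist',o)[:1]:
        v,u=np.nonzero(r['region']);z={'clasp_bar':.019,'clasp_ring':.018,'board':.014}[o]
        p=onz(cal,u,v,z,True)[:,:2].astype(np.float32);c=cv2.minAreaRect(cv2.convexHull(p));print(o,r['score'],r['extent'],c)
E
python3 bd.py; python3 go.py 0.5593 -0.0477 0.02 10.5
```

```text
[ 0.5604 -0.0467  0.1212]
clasp_bar 0.93 [236.6, 33.2, 290.3, 46.2] ((0.5384491682052612, 0.08030623197555542), (0.04506494477391243, 0.012827517464756966), 10.661543846130371)
clasp_ring 0.75 [246.5, 295.9, 275.9, 313.5] ((0.5841273665428162, -0.17649732530117035), (0.02929765172302723, 0.026978233829140663), 15.417012214660645)
board 0.66 [145.4, 8.4, 379.2, 319.1] ((0.5611940622329712, -0.04727746546268463), (0.20063994824886322, 0.31037214398384094), 9.944144248962402)
t 6.83 pos [ 0.5604 -0.0478  0.1213] yaw 10.5 q [-0.17  0.56  0.24  2.07 -0.24  0.54  0.43] F [ 0.1 -1.  -0.4] open 0.0504
GO [101.3  -1.   -0.3] turn -0.0 rows>= 2.4
```

View pics/w3.png

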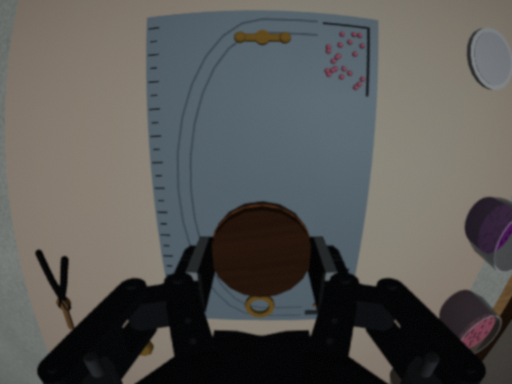

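Call:
play_rows([
  [[20, 1, 1], 0],
  [[45, 1, 1], 0],
  [[70, 1, 1], 0],
  [[88, 1, 1], 0],
  [[98, 1, 1], 0],
  [[101, 1, 1], 0],
  [[103, 1, 1], 0],
  [[103, 1, 1], 0],
  [[103, 1, 1], 0],
  [[103, 1, 1], 0],
])

```text
time_s: 7.67
position: [0.5623, -0.0491, 0.0193]
ee_rot: [0.453, 0.543, -0.452, 0.544]
force: [0.3, 0.1, 0.3]
opening: 0.0508
```

```bash
python3 go.py 0.5613 -0.049 0.018 10.2
```

```text
t 7.67 pos [ 0.5623 -0.0491  0.0193] yaw 10.5 q [-0.1   0.72  0.15  2.1  -0.3   0.34  0.48] F [0.3 0.1 0.3] open 0.0508
GO [ 1.3 -1.  -0.2] turn 0.3 rows>= 0.0
```

Call:
play_rows([
  [[1, 0, 0], 0],
  [[2, -1, 0], 0],
  [[2, -1, 0], 0],
  [[2, -1, 0], 0],
])

```text
time_s: 8.0
position: [0.5618, -0.0491, 0.0174]
ee_rot: [0.453, 0.543, -0.452, 0.544]
force: [-0.4, 0.4, 5.4]
opening: 0.0505
```

Call:
play_rows([
  [[0, 0, 0], 0],
  [[0, 0, 0], 0],
  [[0, 0, 0], 0],
  [[0, 0, 0], 0],
  [[0, 0, 0], 0],
  [[-20, 0, 0], 0],
  [[-50, 0, 0], 0],
  [[-80, 0, 0], 0],
  [[-100, 0, 0], 0],
  [[-120, 0, 0], 0],
  [[-120, 0, 0], 0],
  [[-120, 0, 0], 0],
], hand=1)

```text
time_s: 9.0
position: [0.5611, -0.0492, 0.1372]
ee_rot: [0.453, 0.543, -0.452, 0.544]
force: [0.5, -0.3, -0.8]
opening: 0.0856
```

```bash
python3 wr.py w4 disc 0.014; python3 bd.py; python3 go.py 0.4435 -0.2998 0.15 10.2
```

```text
[ 0.5603 -0.049   0.1362]
disc 0.94 [230.5, 157.3, 288.7, 214.1] circ [ 0.5622 -0.0496] 0.0287 rect [ 0.5626 -0.0495] [0.0542 0.0557] 37.3
clasp_bar 0.72 [238.3, 31.1, 288.4, 46.7] ((0.5388349890708923, 0.08013837039470673), (0.04512328654527664, 0.011758080683648586), 10.691431999206543)
clasp_ring 0.71 [246.4, 285.2, 277.3, 307.3] ((0.5844277739524841, -0.17510651051998138), (0.03304383531212807, 0.030708931386470795), 62.155479431152344)
board 0.69 [153.4, 13.2, 374.1, 308.7] ((0.5613625049591064, -0.04778739809989929), (0.20082861185073853, 0.310734361410141), 10.035686492919922)
t 9.3 pos [ 0.5597 -0.0492  0.1352] yaw 10.5 q [-0.18  0.54  0.25  2.06 -0.24  0.58  0.42] F [-0.6 -0.3  0.4] open 0.0858
GO [ -14.5 -159.8  225.4] turn 0.3 rows>= 6.6
```

View pics/w4.png

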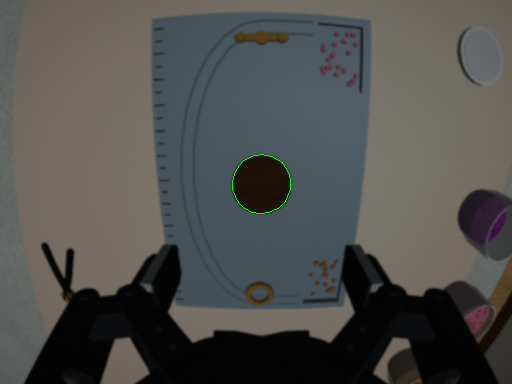

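Call:
play_rows([
  [[-14, -160, 225], 0],
  [[-14, -160, 225], 0],
  [[-14, -160, 225], 0],
  [[-14, -160, 225], 0],
  [[-14, -160, 225], 0],
  [[-14, -160, 225], 0],
  [[-14, -160, 225], 0],
  [[-14, -160, 225], 0],
  [[-14, -160, 225], 0],
  [[-14, -160, 225], 0],
  [[-14, -160, 225], 0],
  [[-14, -160, 225], 0],
  [[-14, -160, 225], 0],
])

```text
time_s: 10.38
position: [0.4448, -0.2979, 0.1501]
ee_rot: [0.452, 0.544, -0.451, 0.544]
force: [0.3, 0.6, 0.3]
opening: 0.0856
```

```bash
python3 wr.py w5 dome,drop;  python3 go.py 0.4435 -0.2998 0.003 10.2
```

```text
[ 0.4447 -0.2982  0.1501]
dome 0.57 [247.7, 164.7, 274.6, 193.6] circ [ 0.4444 -0.2999] 0.0158 rect [ 0.4452 -0.3004] [0.0305 0.0284] 73.5
t 10.53 pos [ 0.4444 -0.2988  0.1503] yaw 10.5 q [ 0.33  0.48  0.23  2.11 -0.2   0.57  0.89] F [0.1 0.1 0.3] open 0.0855
GO [147.3  -1.1   0.9] turn 0.3 rows>= 3.5
```

View pics/w5.png

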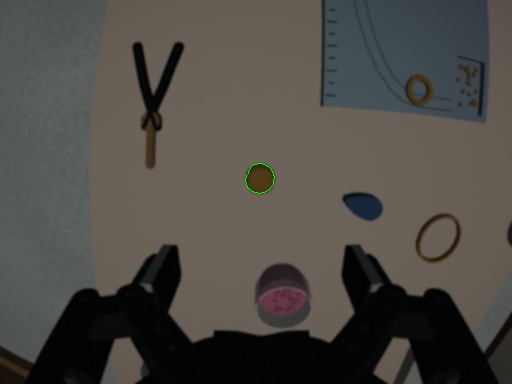

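Call:
play_rows([
  [[40, 0, 1], 0],
  [[80, 0, 1], 0],
  [[115, 0, 1], 0],
  [[135, 0, 1], 0],
  [[146, 0, 1], 0],
  [[146, 0, 1], 0],
  [[146, 0, 1], 0],
  [[146, 0, 1], 0],
])

```text
time_s: 11.2
position: [0.4451, -0.3011, 0.0056]
ee_rot: [0.452, 0.543, -0.452, 0.544]
force: [-0.3, -0.3, 1.2]
opening: 0.0855
```

Call:
play_rows([
  [[0, 0, 0], 0],
  [[0, 0, 0], 0],
  [[0, 0, 0], 0],
  [[0, 0, 0], 0],
  [[0, 0, 0], 0],
  [[0, 0, 0], 0],
  [[0, 0, 0], 0],
  [[0, 0, 0], 0],
  [[0, 0, 0], 0],
  [[0, 0, 0], 0],
], hand=0)

```text
time_s: 12.03
position: [0.4445, -0.3006, 0.0053]
ee_rot: [0.453, 0.543, -0.452, 0.544]
force: [-0.1, 1.6, 7.2]
opening: 0.026
```

Call:
play_rows([
  [[-10, 0, 0], 0],
  [[-30, 0, 0], 0],
  [[-60, 0, 0], 0],
  [[-90, 0, 0], 0],
  [[-120, 0, 0], 0],
  [[-120, 0, 0], 0],
  [[-120, 0, 0], 0],
])

```text
time_s: 12.62
position: [0.4453, -0.301, 0.1264]
ee_rot: [0.453, 0.542, -0.452, 0.545]
force: [0.1, -0.3, -0.7]
opening: 0.0261
```

```bash
python3 wr.py w6 dome; python3 held.py dome 0.004;  python3 go.py 0.5622 -0.0496 0.12 10.2
```

```text
[ 0.4443 -0.3003  0.125 ]
dome 0.82 [240.1, 216.2, 286.8, 274.4] circ [ 0.458  -0.3682] 0.0323 rect [ 0.4591 -0.368 ] [0.0492 0.0642] 10.4
0.84 rect ((0.4440365433692932, -0.2978639304637909), (0.02620755322277546, 0.03346911072731018), 12.528929710388184) tool offset (y,z) mm [ 1.00693221 -1.74481082]
t 12.82 pos [ 0.4433 -0.2998  0.1232] yaw 10.5 q [ 0.35  0.53  0.22  2.12 -0.22  0.52  0.92] F [-0.5  1.4  0.1] open 0.0255
GO [   3.3  162.4 -224.4] turn 0.3 rows>= 6.6
```

View pics/w6.png

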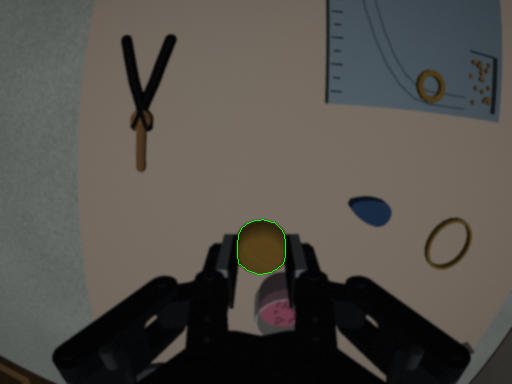

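Call:
play_rows([
  [[0, 6, -8], 0],
  [[2, 18, -25], 0],
  [[2, 36, -50], 0],
  [[3, 56, -78], 0],
  [[3, 76, -106], 0],
  [[3, 96, -134], 0],
  [[3, 116, -161], 0],
  [[3, 135, -187], 0],
  [[3, 150, -207], 0],
  [[3, 159, -219], 0],
  [[3, 162, -223], 0],
  [[3, 162, -223], 0],
  [[3, 162, -223], 0],
  [[3, 162, -223], 0],
  [[3, 162, -223], 0],
])

```text
time_s: 14.07
position: [0.5621, -0.0537, 0.1212]
ee_rot: [0.453, 0.543, -0.454, 0.543]
force: [0.0, 0.8, -0.3]
opening: 0.0261
```

```bash
python3 wr.py w7 disc 0.014;   python3 go.py 0.5624 -0.0506 0.0335 10.2
```

```text
[ 0.5622 -0.0535  0.1213]
disc 0.57 [229.6, 154.4, 291.5, 216.0] circ [ 0.5631 -0.0498] 0.0287 rect [ 0.5626 -0.0495] [0.0543 0.0559] 10.3
t 14.17 pos [ 0.5624 -0.0533  0.1213] yaw 10.3 q [-0.18  0.56  0.27  2.06 -0.27  0.55  0.46] F [-0.2 -0.1 -0.5] open 0.0258
GO [87.8  0.5 -2.7] turn 0.1 rows>= 2.1
```

Call:
play_rows([
  [[20, 0, -2], 0],
  [[45, 0, -2], 0],
  [[65, 0, -2], 0],
  [[78, 0, -2], 0],
  [[83, 0, -2], 0],
  [[83, 0, -2], 0],
  [[83, 0, -2], 0],
  [[83, 0, -2], 0],
])

```text
time_s: 14.83
position: [0.5634, -0.0502, 0.0392]
ee_rot: [0.453, 0.543, -0.452, 0.544]
force: [-0.2, -0.3, -0.4]
opening: 0.026
```

```bash
python3 wr.py w8 disc 0.014;  python3 held.py dome 0.004; python3 go.py 0.5624 -0.0506 0.0335 10.2
```

```text
[ 0.5635 -0.0501  0.0394]
disc 0.76 [213.1, 188.5, 305.2, 272.2] circ [ 0.5618 -0.0501] 0.03 rect [ 0.5632 -0.0494] [0.0539 0.0575] 47.4
0.87 rect ((0.5641806125640869, -0.047812409698963165), (0.025974873453378677, 0.03286080062389374), 8.44424819946289) tool offset (y,z) mm [ 1.18032648 -1.88816454]
t 15.03 pos [ 0.5633 -0.0498  0.0391] yaw 10.5 q [-0.13  0.69  0.19  2.09 -0.32  0.39  0.5 ] F [0.6 0.1 0.1] open 0.0261
GO [ 5.6 -1.   0.6] turn 0.3 rows>= 0.1
```

View pics/w8.png

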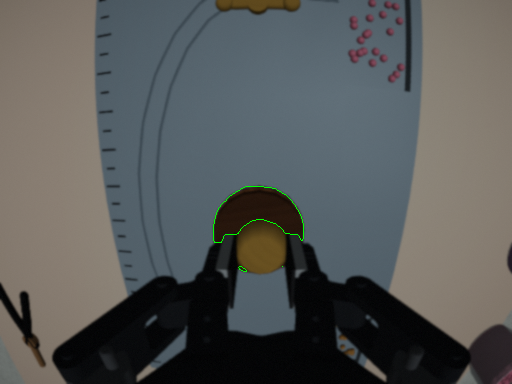

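Centred in view (disc (0.563,-0.0495), dome within ~2 mm). Lower and release.

Call:
play_rows([
  [[2, -1, 1], 0],
  [[4, -1, 1], 0],
  [[5, -1, 1], 0],
  [[6, -1, 1], 0],
  [[6, -1, 1], 0],
  [[6, -1, 1], 0],
])

```text
time_s: 15.53
position: [0.5617, -0.051, 0.0333]
ee_rot: [0.453, 0.544, -0.452, 0.543]
force: [-2.5, 0.2, 10.4]
opening: 0.0261
```

Call:
play_rows([
  [[0, 0, 0], 0],
  [[0, 0, 0], 0],
  [[0, 0, 0], 0],
  [[0, 0, 0], 0],
  [[0, 0, 0], 0],
  [[-10, 0, 0], 0],
  [[-40, 0, 0], 0],
  [[-80, 0, 0], 0],
  [[-100, 0, 0], 0],
  [[-100, 0, 0], 0],
  [[-100, 0, 0], 0],
  [[-100, 0, 0], 0],
], hand=1)

```text
time_s: 16.53
position: [0.5613, -0.0507, 0.1323]
ee_rot: [0.452, 0.544, -0.452, 0.543]
force: [-0.4, -0.5, -0.2]
opening: 0.0852
```

```bash
python3 wr.py w9 disc 0.014;python3 wr.py w9 dome 0.028; python3 go.py 0.4797 0.4088 0.15 10.2
```

```text
[ 0.5609 -0.0507  0.1316]
disc 0.65 [234.2, 154.1, 292.1, 215.2] circ [ 0.5624 -0.0496] 0.0286 rect [ 0.5626 -0.0497] [0.0533 0.0565] 10.5
[ 0.5608 -0.0508  0.1311]
dome 0.57 [250.4, 172.8, 281.9, 209.8] circ [ 0.5623 -0.0505] 0.0157 rect [ 0.5623 -0.0503] [0.0289 0.0304] 10.5
t 16.73 pos [ 0.5609 -0.0509  0.1311] yaw 10.5 q [-0.19  0.55  0.28  2.06 -0.26  0.57  0.45] F [-0.4 -0.1  1.1] open 0.0851
GO [ -18.6    3.5 -466.8] turn 0.3 rows>= 11.2
```

View pics/w9.png

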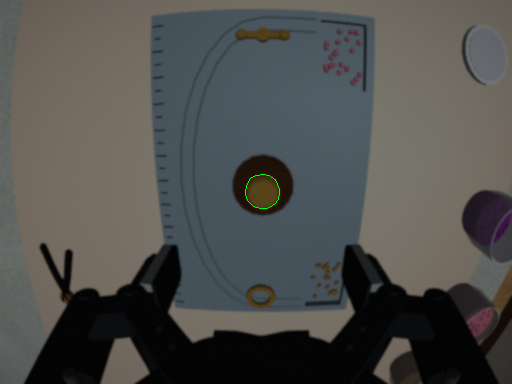

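Call:
play_rows([
  [[-19, 3, -467], 0],
  [[-19, 3, -467], 0],
  [[-19, 3, -467], 0],
  [[-19, 3, -467], 0],
  [[-19, 3, -467], 0],
  [[-19, 3, -467], 0],
  [[-19, 3, -467], 0],
  [[-19, 3, -467], 0],
  [[-19, 3, -467], 0],
  [[-19, 3, -467], 0],
  [[-19, 3, -467], 0],
  [[-19, 3, -467], 0],
  [[-19, 3, -467], 0],
  [[-19, 3, -467], 0],
  [[-19, 3, -467], 0],
  [[-19, 3, -467], 0],
  [[-19, 3, -467], 0],
  [[-19, 3, -467], 0],
  [[-19, 3, -467], 0],
])

```text
time_s: 18.32
position: [0.4805, 0.4078, 0.1514]
ee_rot: [0.453, 0.543, -0.453, 0.543]
force: [-0.2, -1.2, 0.2]
opening: 0.0855
```

```bash
python3 wr.py w10 drum,bar_bead; python3 go.py 0.4797 0.4088 0.008 10.2
```

```text
[0.4804 0.4081 0.1514]
drum 0.75 [243.4, 159.6, 275.3, 195.3] circ [0.4798 0.4082] 0.0186 rect [0.4799 0.4085] [0.0325 0.0357] 10.4
bar_bead 0.87 [190.5, 236.5, 213.7, 279.4] circ [0.43   0.2976] 0.0306 rect [0.4314 0.2975] [0.06  0.022] 88.8
t 18.47 pos [0.4802 0.4086 0.1514] yaw 10.4 q [-1.02  0.59  0.35  1.9  -0.3   0.7  -0.31] F [-0.1  0.2 -0.7] open 0.0853
GO [143.4  -0.5  -0.3] turn 0.2 rows>= 3.4
```

View pics/w10.png

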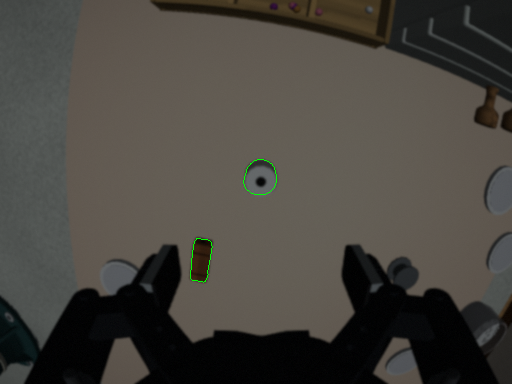

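Call:
play_rows([
  [[40, -1, 0], 0],
  [[80, -1, 0], 0],
  [[115, -1, 0], 0],
  [[135, -1, 0], 0],
  [[143, -1, 0], 0],
  [[143, -1, 0], 0],
  [[143, -1, 0], 0],
  [[143, -1, 0], 0],
])

```text
time_s: 19.13
position: [0.4804, 0.4095, 0.01]
ee_rot: [0.454, 0.543, -0.451, 0.544]
force: [-0.5, -0.1, 0.1]
opening: 0.0851
```

Call:
play_rows([
  [[0, 0, 0], 0],
  [[0, 0, 0], 0],
  [[0, 0, 0], 0],
  [[0, 0, 0], 0],
  [[0, 0, 0], 0],
  [[0, 0, 0], 0],
  [[0, 0, 0], 0],
  [[0, 0, 0], 0],
  [[0, 0, 0], 0],
], hand=0)

```text
time_s: 19.88
position: [0.4794, 0.409, 0.0092]
ee_rot: [0.453, 0.544, -0.452, 0.543]
force: [-1.1, -0.5, 6.3]
opening: 0.0288
```

Call:
play_rows([
  [[-10, 0, 0], 0],
  [[-30, 0, 0], 0],
  [[-60, 0, 0], 0],
  [[-90, 0, 0], 0],
  [[-120, 0, 0], 0],
  [[-120, 0, 0], 0],
  [[-120, 0, 0], 0],
])

```text
time_s: 20.47
position: [0.4802, 0.4095, 0.1308]
ee_rot: [0.454, 0.543, -0.451, 0.544]
force: [-0.3, -1.6, -1.4]
opening: 0.0289
```

```bash
python3 wr.py w11 bar_bead; python3 held.py drum 0.006; python3 go.py 0.5728 -0.1117 0.12 10.2
```

```text
[0.479  0.4088 0.1291]
bar_bead 0.84 [186.5, 247.4, 205.5, 275.7] circ [0.4282 0.3074] 0.0205 rect [0.4276 0.3075] [0.0401 0.0142] 84.7
0.75 rect ((0.47954168915748596, 0.40551820397377014), (0.031728506088256836, 0.04643062874674797), 13.10255241394043) tool offset (y,z) mm [1.03752963 2.8160784 ]
t 20.67 pos [0.478 0.408 0.127] yaw 10.5 q [-1.01  0.62  0.33  1.92 -0.32  0.65 -0.29] F [0.5 0.2 0.1] open 0.0287
GO [  7.8  -1.2 528.2] turn 0.3 rows>= 12.7
```

View pics/w11.png

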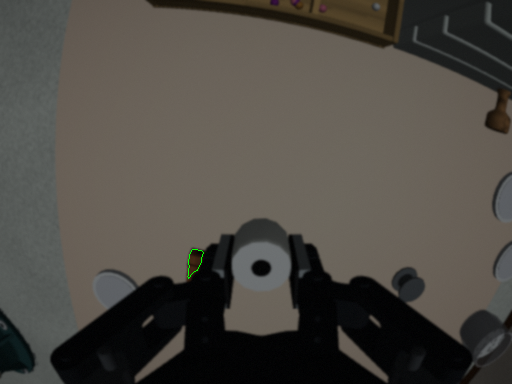

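Call:
play_rows([
  [[4, 0, 10], 0],
  [[8, 0, 30], 0],
  [[8, 0, 60], 0],
  [[8, 0, 95], 0],
  [[8, 0, 130], 0],
  [[8, -1, 165], 0],
  [[8, -1, 200], 0],
  [[8, -1, 235], 0],
  [[8, -1, 270], 0],
  [[8, -1, 305], 0],
  [[8, -1, 340], 0],
  [[8, -1, 375], 0],
  [[8, -1, 410], 0],
  [[8, -1, 445], 0],
  [[8, -1, 478], 0],
  [[8, -1, 505], 0],
  [[8, -1, 520], 0],
  [[8, -1, 527], 0],
  [[8, -1, 528], 0],
  [[8, -1, 528], 0],
])

```text
time_s: 22.33
position: [0.5731, -0.1104, 0.1195]
ee_rot: [0.452, 0.544, -0.453, 0.543]
force: [1.1, 0.5, -0.1]
opening: 0.0289
```

Call:
play_rows([
  [[0, 0, 0], 0],
  [[0, 0, 0], 0],
  [[0, 0, 0], 0],
])

```text
time_s: 22.58
position: [0.5738, -0.1089, 0.1202]
ee_rot: [0.452, 0.544, -0.452, 0.544]
force: [0.1, -0.1, -0.8]
opening: 0.0285
```

```bash
python3 wr.py w12 ''; python3 go.py 0.5728 -0.1117 0.026 10.2
```

```text
[ 0.5739 -0.1092  0.1203]
t 22.63 pos [ 0.5739 -0.1092  0.1203] yaw 10.6 q [-0.07  0.58  0.25  2.02 -0.25  0.57  0.54] F [-0.4  0.6 -0.6] open 0.029
GO [94.3 -1.5  2.3] turn 0.4 rows>= 2.3
```

View pics/w12.png

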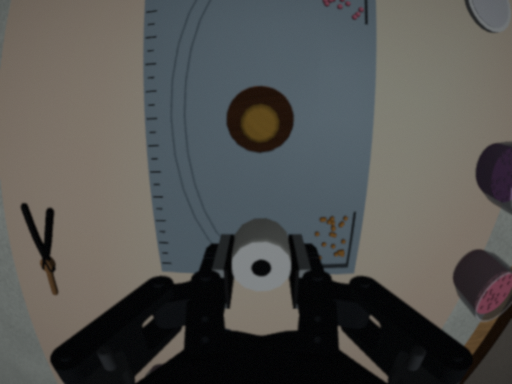

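Call:
play_rows([
  [[20, -1, 2], 0],
  [[45, -1, 2], 0],
  [[70, -1, 2], 0],
  [[85, -1, 2], 0],
  [[92, -1, 2], 0],
  [[92, -1, 2], 0],
  [[92, -1, 2], 0],
  [[92, -1, 2], 0],
])

```text
time_s: 23.3
position: [0.5742, -0.113, 0.0293]
ee_rot: [0.453, 0.543, -0.452, 0.544]
force: [0.1, 0.2, 0.1]
opening: 0.0289
```

```bash
python3 go.py 0.5728 -0.1117 0.0232 10.2
```

```text
t 23.3 pos [ 0.5742 -0.113   0.0293] yaw 10.5 q [-0.01  0.72  0.17  2.05 -0.3   0.4   0.59] F [0.1 0.2 0.1] open 0.0289
GO [ 6.1 -1.2 -1.5] turn 0.3 rows>= 0.2
```

Call:
play_rows([
  [[2, -1, -1], 0],
  [[4, -1, -1], 0],
  [[5, -1, -1], 0],
  [[6, -1, -1], 0],
  [[6, -1, -1], 0],
  [[6, -1, -1], 0],
])

```text
time_s: 23.8
position: [0.5724, -0.112, 0.0232]
ee_rot: [0.453, 0.543, -0.452, 0.544]
force: [-0.7, -0.0, 5.3]
opening: 0.0288
```

Call:
play_rows([
  [[0, 0, 0], 0],
  [[0, 0, 0], 0],
  [[0, 0, 0], 0],
  [[0, 0, 0], 0],
  [[0, 0, 0], 0],
  [[-10, 0, 0], 0],
  [[-40, 0, 0], 0],
  [[-80, 0, 0], 0],
  [[-110, 0, 0], 0],
  [[-110, 0, 0], 0],
  [[-110, 0, 0], 0],
  [[-110, 0, 0], 0],
], hand=1)

```text
time_s: 24.8
position: [0.5718, -0.1118, 0.1325]
ee_rot: [0.452, 0.544, -0.452, 0.543]
force: [0.4, -0.0, -0.5]
opening: 0.0853
```

```bash
python3 wr.py w13 drum 0.014; python3 go.py 0.429 0.2985 0.15 0
```

```text
[ 0.5712 -0.1117  0.1317]
drum 0.79 [245.7, 171.5, 277.6, 211.3] circ [ 0.5731 -0.1135] 0.0195 rect [ 0.5731 -0.1134] [0.0319 0.038 ] 10.5
t 24.9 pos [ 0.571  -0.1118  0.1313] yaw 10.5 q [-0.07  0.56  0.26  2.02 -0.25  0.59  0.54] F [-0.3  0.6  0.1] open 0.0854
GO [ -18.2  -65.2 -429.2] turn 10.5 rows>= 10.4
```

View pics/w13.png

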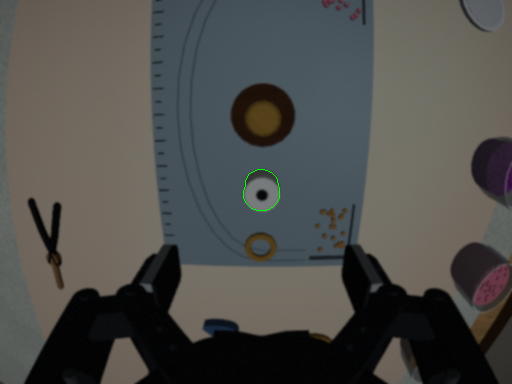

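Call:
play_rows([
  [[-18, -65, -429], 10],
  [[-18, -65, -429], 10],
  [[-18, -65, -429], 10],
  [[-18, -65, -429], 10],
  [[-18, -65, -429], 10],
  [[-18, -65, -429], 10],
  [[-18, -65, -429], 10],
  [[-18, -65, -429], 10],
  [[-18, -65, -429], 10],
  [[-18, -65, -429], 10],
  [[-18, -65, -429], 10],
  [[-18, -65, -429], 10],
  [[-18, -65, -429], 10],
  [[-18, -65, -429], 10],
  [[-18, -65, -429], 10],
  [[-18, -65, -429], 10],
  [[-18, -65, -429], 10],
  [[-18, -65, -429], 10],
])

```text
time_s: 26.4
position: [0.4308, 0.2969, 0.1503]
ee_rot: [0.498, 0.501, -0.499, 0.502]
force: [0.2, 0.5, -0.4]
opening: 0.0853
```

```bash
python3 wr.py w14 bar_bead; python3 go.py 0.4285 0.2985 0.005 0
```

```text
[0.4307 0.2972 0.1504]
bar_bead 0.79 [250.4, 148.1, 271.6, 198.2] circ [0.4321 0.2985] 0.0276 rect [0.4309 0.2984] [0.0219 0.0528] 0.9
t 26.5 pos [0.4306 0.2975 0.1504] yaw 0.4 q [-0.97  0.49  0.38  2.14 -0.33  0.57 -0.35] F [ 0.7 -0.1  0.6] open 0.0857
GO [145.4  -2.2  -1.1] turn 0.4 rows>= 3.5
```

View pics/w14.png

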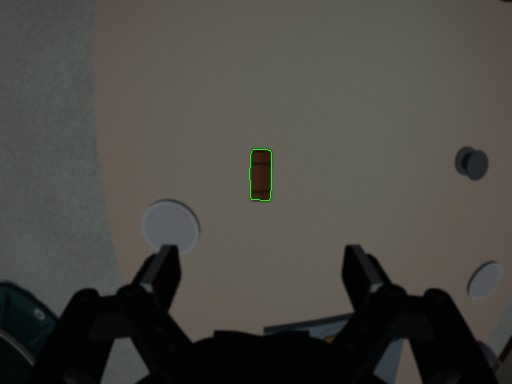

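Call:
play_rows([
  [[40, 0, 0], 0],
  [[80, 0, -1], 0],
  [[115, 0, -1], 0],
  [[135, 0, -1], 0],
  [[144, 0, -1], 0],
  [[144, 0, -1], 0],
  [[144, 0, -1], 0],
  [[144, 0, -1], 0],
])

```text
time_s: 27.17
position: [0.4314, 0.2994, 0.0076]
ee_rot: [0.499, 0.502, -0.497, 0.502]
force: [-0.4, -0.6, 0.5]
opening: 0.0852
```

Call:
play_rows([
  [[0, 0, 0], 0],
  [[0, 0, 0], 0],
  [[0, 0, 0], 0],
  [[0, 0, 0], 0],
  [[0, 0, 0], 0],
  [[0, 0, 0], 0],
  [[0, 0, 0], 0],
  [[0, 0, 0], 0],
  [[0, 0, 0], 0],
  [[0, 0, 0], 0],
], hand=0)

```text
time_s: 28.0
position: [0.4305, 0.2991, 0.0069]
ee_rot: [0.498, 0.502, -0.498, 0.502]
force: [-0.1, -1.2, 6.3]
opening: 0.018
```

Call:
play_rows([
  [[-10, 0, 0], 0],
  [[-30, 0, 0], 0],
  [[-60, 0, 0], 0],
  [[-90, 0, 0], 0],
  [[-120, 0, 0], 0],
  [[-120, 0, 0], 0],
  [[-120, 0, 0], 0],
])

```text
time_s: 28.58
position: [0.4312, 0.2997, 0.1283]
ee_rot: [0.499, 0.502, -0.496, 0.502]
force: [-0.3, 1.2, -0.7]
opening: 0.0181
```

```bash
python3 wr.py w15 ''; python3 held.py bar_bead 0.005; python3 go.py 0.55 0.0163 0.12 10.2
```

```text
[0.4302 0.2992 0.127 ]
0.55 rect ((0.4313129782676697, 0.29839184880256653), (0.0586886927485466, 0.020390894263982773), 89.72468566894531) tool offset (y,z) mm [1.69607633 0.42135691]
t 28.73 pos [0.4294 0.2986 0.1256] yaw 0.5 q [-0.96  0.53  0.36  2.15 -0.37  0.52 -0.31] F [-0.8 -0.2 -0.7] open 0.018
GO [  5.7 118.3 283.3] turn -9.7 rows>= 7.4
```

View pics/w15.png

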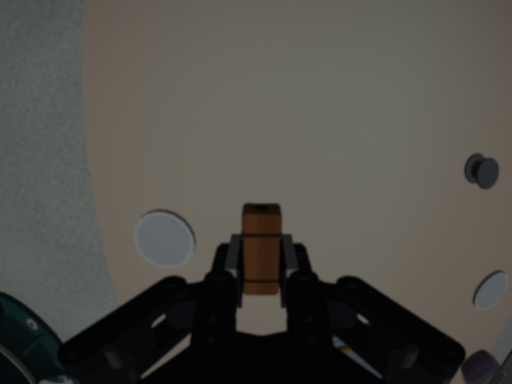

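Call:
play_rows([
  [[0, 4, 8], -1],
  [[3, 11, 26], -3],
  [[5, 21, 52], -5],
  [[5, 34, 82], -7],
  [[5, 47, 112], -9],
  [[5, 60, 142], -10],
  [[5, 72, 172], -10],
  [[5, 84, 202], -10],
  [[5, 96, 230], -10],
  [[5, 106, 253], -10],
  [[5, 113, 270], -10],
  [[5, 117, 280], -10],
  [[5, 118, 283], -10],
  [[5, 118, 283], -10],
  [[5, 118, 283], -10],
  [[5, 118, 283], -10],
  [[5, 118, 283], -10],
])

```text
time_s: 30.15
position: [0.55, 0.0187, 0.1211]
ee_rot: [0.452, 0.544, -0.452, 0.544]
force: [0.1, -0.2, -0.4]
opening: 0.0186
```

```bash
python3 wr.py w16 ''; python3 go.py 0.55 0.0163 0.027 10.2
```

```text
[0.5502 0.0185 0.1212]
t 30.2 pos [0.5502 0.0185 0.1212] yaw 10.6 q [-0.3   0.55  0.26  2.09 -0.27  0.53  0.33] F [-0.4  0.1 -0.4] open 0.0183
GO [94.2 -0.5  2.2] turn 0.4 rows>= 2.3
```

View pics/w16.png

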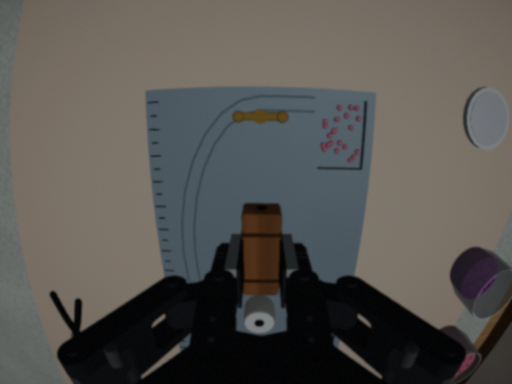

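Call:
play_rows([
  [[20, 0, 1], 0],
  [[45, 0, 1], 0],
  [[70, 0, 1], 0],
  [[85, 0, 1], 0],
  [[94, 0, 1], 0],
  [[94, 0, 1], 0],
  [[94, 0, 1], 0],
  [[94, 0, 1], 0],
])

```text
time_s: 30.87
position: [0.5515, 0.0161, 0.0282]
ee_rot: [0.453, 0.543, -0.452, 0.544]
force: [0.1, 0.8, -0.4]
opening: 0.0185
```

```bash
python3 go.py 0.55 0.0163 0.0207 10.2
```

```text
t 30.87 pos [0.5515 0.0161 0.0282] yaw 10.5 q [-0.23  0.7   0.17  2.12 -0.33  0.34  0.39] F [ 0.1  0.8 -0.4] open 0.0185
GO [ 7.5 -1.5 -0.5] turn 0.3 rows>= 0.2
```

Call:
play_rows([
  [[2, -1, 0], 0],
  [[4, -1, 0], 0],
  [[6, -1, 0], 0],
  [[7, -1, 0], 0],
  [[7, -1, 0], 0],
  [[7, -1, 0], 0],
])

```text
time_s: 31.37
position: [0.55, 0.0158, 0.0209]
ee_rot: [0.453, 0.543, -0.452, 0.544]
force: [-0.1, -0.7, 6.0]
opening: 0.0181
```

Call:
play_rows([
  [[0, 0, 0], 0],
  [[0, 0, 0], 0],
  [[0, 0, 0], 0],
  [[0, 0, 0], 0],
  [[0, 0, 0], 0],
  [[-10, 0, 0], 0],
  [[-40, 0, 0], 0],
  [[-80, 0, 0], 0],
  [[-110, 0, 0], 0],
  [[-110, 0, 0], 0],
  [[-110, 0, 0], 0],
  [[-110, 0, 0], 0],
], hand=1)

```text
time_s: 32.37
position: [0.5494, 0.016, 0.1307]
ee_rot: [0.452, 0.544, -0.452, 0.543]
force: [0.5, 0.2, -0.3]
opening: 0.0856
```

```bash
python3 wr.py w17 bar_bead,disc 0.014; python3 go.py 0.557 -0.309 0.15 81
```

```text
[0.5489 0.0159 0.1299]
bar_bead 0.71 [252.3, 157.7, 273.7, 214.5] circ [0.552  0.0149] 0.0283 rect [0.5509 0.0148] [0.0217 0.0552] 9.8
disc 0.6 [233.7, 225.8, 288.5, 276.3] circ [ 0.5617 -0.0497] 0.0298 rect [ 0.5625 -0.0488] [0.0534 0.058 ] 10.5
t 32.52 pos [0.5487 0.0158 0.1292] yaw 10.5 q [-0.31  0.53  0.27  2.09 -0.26  0.55  0.33] F [-0.5 -0.8 -0.1] open 0.0852
GO [-20.7 -50.8 320.9] turn -70.5 rows>= 9.9
```

View pics/w17.png

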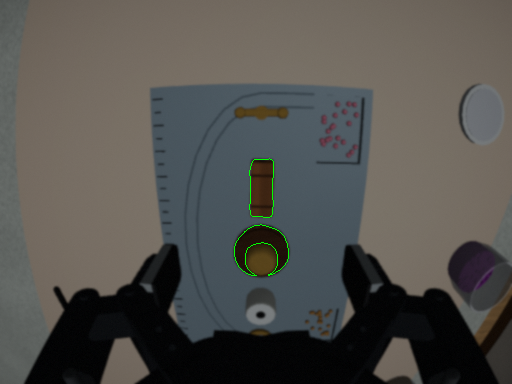

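Call:
play_rows([
  [[-20, -51, 321], -70],
  [[-20, -51, 321], -70],
  [[-20, -51, 321], -70],
  [[-20, -51, 321], -70],
  [[-20, -51, 321], -70],
  [[-20, -51, 321], -70],
  [[-20, -51, 321], -70],
  [[-20, -51, 321], -70],
  [[-20, -51, 321], -70],
  [[-20, -51, 321], -70],
  [[-20, -51, 321], -70],
  [[-20, -51, 321], -70],
  [[-20, -51, 321], -70],
  [[-20, -51, 321], -70],
  [[-20, -51, 321], -70],
  [[-20, -51, 321], -70],
  [[-20, -51, 321], -70],
  [[-20, -51, 321], -70],
  [[-20, -51, 321], -70],
])

```text
time_s: 34.1
position: [0.5579, -0.3091, 0.1504]
ee_rot: [0.059, 0.705, -0.059, 0.705]
force: [-0.9, -0.1, 0.5]
opening: 0.0856
```

```bash
python3 wr.py w18 drop; python3 go.py 0.557 -0.309 0.004 81
```

```text
[ 0.558  -0.3092  0.1504]
drop 0.79 [248.3, 151.3, 273.6, 202.1] circ [ 0.5588 -0.3088] 0.0248 rect [ 0.5587 -0.3088] [0.0253 0.0489] 80.5
t 34.2 pos [ 0.5579 -0.3091  0.1504] yaw 80.5 q [ 0.5   0.58 -0.1   1.87  0.08  0.7   1.76] F [-0.3 -0.2  0.5] open 0.0855
GO [146.4  -0.   -0.9] turn -0.5 rows>= 3.5
```

View pics/w18.png

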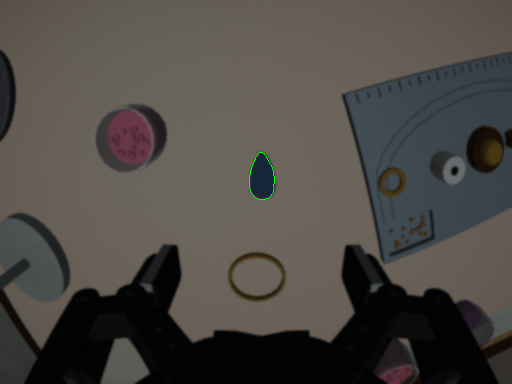

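Call:
play_rows([
  [[40, 0, 1], 0],
  [[80, 0, 1], 0],
  [[115, 0, 1], 0],
  [[135, 0, 1], 0],
  [[146, 0, 1], 0],
  [[146, 0, 1], 0],
  [[146, 0, 1], 0],
  [[146, 0, 1], 0],
])

```text
time_s: 34.87
position: [0.5602, -0.31, 0.0059]
ee_rot: [0.059, 0.704, -0.059, 0.706]
force: [1.0, -0.7, 0.3]
opening: 0.0856
```

Call:
play_rows([
  [[0, 0, 0], 0],
  [[0, 0, 0], 0],
  [[0, 0, 0], 0],
  [[0, 0, 0], 0],
  [[0, 0, 0], 0],
  [[0, 0, 0], 0],
  [[0, 0, 0], 0],
  [[0, 0, 0], 0],
  [[0, 0, 0], 0],
  [[0, 0, 0], 0],
], hand=0)

```text
time_s: 35.7
position: [0.5593, -0.3096, 0.0051]
ee_rot: [0.059, 0.704, -0.059, 0.705]
force: [-0.6, 0.5, 5.8]
opening: 0.0239
```

Call:
play_rows([
  [[-10, 0, 0], 0],
  [[-30, 0, 0], 0],
  [[-60, 0, 0], 0],
  [[-90, 0, 0], 0],
  [[-120, 0, 0], 0],
  [[-120, 0, 0], 0],
  [[-120, 0, 0], 0],
])

```text
time_s: 36.28
position: [0.5602, -0.31, 0.1268]
ee_rot: [0.058, 0.703, -0.059, 0.706]
force: [0.5, -0.4, -0.8]
opening: 0.0242
```

```bash
python3 wr.py w19 ''; python3 held.py drop 0.003; python3 go.py 0.4994 -0.0588 0.12 100.2
```

```text
[ 0.5589 -0.3094  0.1251]
0.94 rect ((0.5589312314987183, -0.3091689646244049), (0.02564189024269581, 0.052902188152074814), 78.55812072753906) tool offset (y,z) mm [-0.01865112  0.85183489]
t 36.43 pos [ 0.5577 -0.3088  0.1233] yaw 80.5 q [ 0.5   0.61 -0.09  1.88  0.09  0.65  1.76] F [ 0.3 -0.3  0.4] open 0.0243
GO [  3.7 236.9 -99. ] turn -19.7 rows>= 6.2
```

View pics/w19.png

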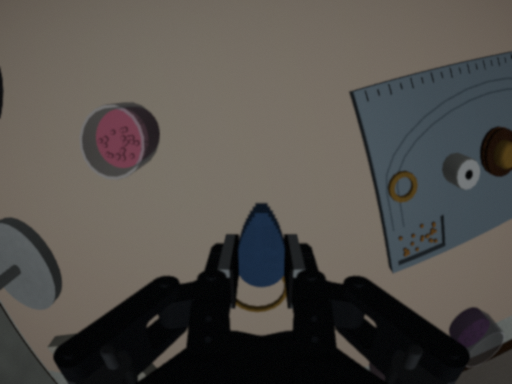

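Call:
play_rows([
  [[0, 8, -3], -2],
  [[2, 26, -11], -5],
  [[3, 50, -21], -9],
  [[3, 76, -32], -13],
  [[3, 103, -43], -17],
  [[3, 130, -54], -20],
  [[3, 157, -65], -20],
  [[3, 183, -76], -20],
  [[3, 206, -86], -20],
  [[3, 223, -93], -20],
  [[3, 233, -97], -20],
  [[3, 237, -99], -20],
  [[3, 237, -99], -20],
  [[3, 237, -99], -20],
  [[3, 237, -99], -20],
  [[3, 237, -99], -20],
])

```text
time_s: 37.77
position: [0.5009, -0.0607, 0.1212]
ee_rot: [-0.064, 0.704, 0.063, 0.704]
force: [0.8, -0.1, 0.0]
opening: 0.024
```

```bash
python3 wr.py w20 ''; python3 go.py 0.4994 -0.0588 0.027 100.2
```

```text
[ 0.5008 -0.0605  0.1213]
t 37.82 pos [ 0.5008 -0.0605  0.1213] yaw 100.3 q [ 0.15  0.49 -0.16  2.18  0.17  0.48  1.61] F [-0.4  0.2 -0.4] open 0.0244
GO [94.3  2.  -1.1] turn 0.1 rows>= 2.3
```

View pics/w20.png

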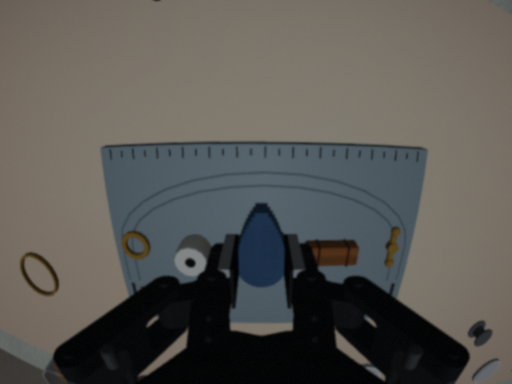

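Call:
play_rows([
  [[20, 1, -1], 0],
  [[45, 1, -1], 0],
  [[70, 1, -1], 0],
  [[85, 1, -1], 0],
  [[95, 1, -1], 0],
  [[95, 1, -1], 0],
  [[95, 1, -1], 0],
  [[95, 1, -1], 0],
])

```text
time_s: 38.48
position: [0.5001, -0.0587, 0.027]
ee_rot: [-0.064, 0.704, 0.064, 0.705]
force: [0.0, -0.0, 0.0]
opening: 0.0237
```

```bash
python3 go.py 0.4994 -0.0588 0.019 100.2
```

```text
t 38.48 pos [ 0.5001 -0.0587  0.027 ] yaw 100.4 q [ 0.1   0.66 -0.09  2.22  0.22  0.26  1.56] F [ 0. -0.  0.] open 0.0237
GO [ 8.   0.  -0.7] turn 0.2 rows>= 0.2
```

Call:
play_rows([
  [[2, 0, 0], 0],
  [[4, 0, 0], 0],
  [[6, 0, 0], 0],
  [[7, 0, 0], 0],
  [[8, 0, 0], 0],
  [[8, 0, 0], 0],
  [[8, 0, 0], 0],
])

```text
time_s: 39.07
position: [0.4995, -0.0584, 0.0191]
ee_rot: [-0.065, 0.704, 0.064, 0.704]
force: [-1.6, -0.5, 8.1]
opening: 0.0242
```

Call:
play_rows([
  [[0, 0, 0], 0],
  [[0, 0, 0], 0],
  [[0, 0, 0], 0],
  [[0, 0, 0], 0],
  [[0, 0, 0], 0],
  [[-10, 0, 0], 0],
  [[-40, 0, 0], 0],
  [[-80, 0, 0], 0],
  [[-120, 0, 0], 0],
  [[-120, 0, 0], 0],
  [[-120, 0, 0], 0],
  [[-120, 0, 0], 0],
], hand=1)

```text
time_s: 40.07
position: [0.4991, -0.0586, 0.1389]
ee_rot: [-0.064, 0.704, 0.064, 0.704]
force: [0.8, 0.9, -0.1]
opening: 0.0852
```

```bash
python3 wr.py w21 drop,disc,bar_bead,drum 0.014;python3 wr.py w22 dome 0.028; python3 go.py 0.4 0.25 0.23 100.2
```

```text
[ 0.4985 -0.0585  0.138 ]
drop 0.94 [245.3, 154.6, 276.6, 209.7] circ [ 0.4989 -0.0596] 0.0252 rect [ 0.4989 -0.0593] [0.05   0.0259] 11.3
disc 0.88 [233.8, 218.3, 287.3, 269.2] circ [ 0.5627 -0.0481] 0.0298 rect [ 0.5627 -0.049 ] [0.0588 0.0528] 8.1
bar_bead 0.87 [301.3, 233.1, 352.4, 256.2] circ [0.5481 0.0155] 0.0275 rect [0.5505 0.0166] [0.0288 0.0533] 11.6
drum 0.81 [179.7, 227.0, 209.7, 264.2] circ [ 0.5746 -0.1152] 0.0242 rect [ 0.575  -0.1139] [0.032 0.048] 73.4
[ 0.4986 -0.0583  0.1373]
dome 0.88 [245.0, 236.4, 274.6, 266.0] circ [ 0.5614 -0.0517] 0.0164 rect [ 0.5612 -0.0515] [0.0309 0.0277] 10.7
t 40.42 pos [ 0.4988 -0.0583  0.1374] yaw 100.5 q [ 0.16  0.46 -0.18  2.17  0.16  0.52  1.61] F [-0.5  0.3 -0.9] open 0.0851
GO [-92.3 321.2 -41.3] turn 0.3 rows>= 8.1
```

View pics/w21.png

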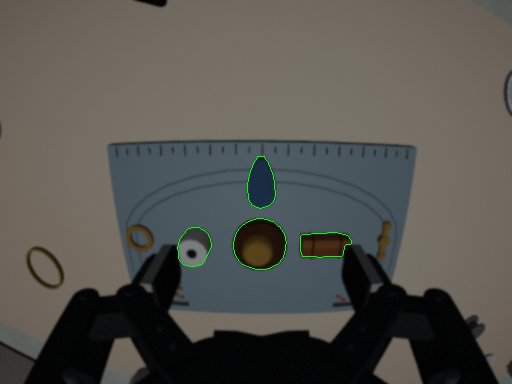

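Call:
play_rows([
  [[-90, 0, 0], 0],
  [[-90, 0, 0], 0],
  [[-90, 0, 0], 0],
  [[-90, 300, -40], 0],
  [[-90, 300, -40], 0],
  [[-90, 300, -40], 0],
  [[-90, 300, -40], 0],
  [[-90, 300, -40], 0],
  [[-90, 300, -40], 0],
  [[-90, 300, -40], 0],
  [[-90, 300, -40], 0],
  [[-90, 300, -40], 0],
  [[-90, 300, -40], 0],
  [[-90, 300, -40], 0],
  [[-90, 300, -40], 0],
])

```text
time_s: 41.67
position: [0.4061, 0.2273, 0.2279]
ee_rot: [-0.064, 0.704, 0.063, 0.704]
force: [-0.1, -0.4, -0.1]
opening: 0.0854
```

```bash
python3 top.py; python3 - <<'E'
from h import *
a=viewer.camera('top');cv2.imwrite('pics/topf.png',cv2.resize(a[110:260,60:460],None,fx=2,fy=2,interpolation=cv2.INTER_CUBIC))
E
```

```text
disc 0.48 226 px 277.5 181.2 xy [ 0.5575 -0.0509] yaw 80.8 sd [0.0145 0.0156]
bar_bead 0.59 156 px 251.5 183.8 xy [0.5498 0.015 ] yaw 99.1 sd [0.0058 0.014 ]
jar 0.65 651 px 428.5 209.7 xy [ 0.4907 -0.4253] yaw 89.6 sd [0.0156 0.0193]
board 0.73 8765 px 276.2 180.3 xy [ 0.5594 -0.0472] yaw 100.9 sd [0.0601 0.092 ]
 rect ((0.5594280958175659, -0.04832477867603302), (0.2034088522195816, 0.3128651976585388), 9.884011268615723)
```

View pics/topf.png

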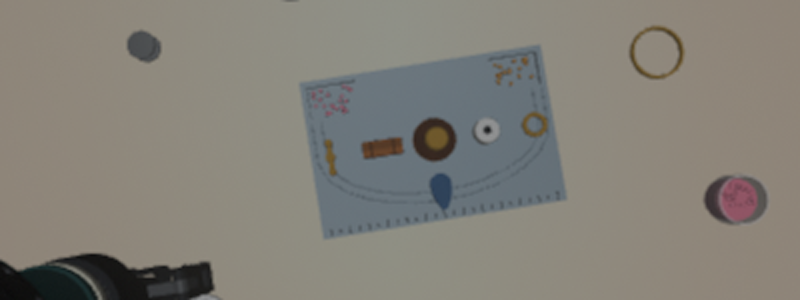

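The top view shows everything in place: disc and dome at about (435,138), bar bead at (382,148), drum at (487,130) and drop at (441,190). The jar hasn't moved.

```bash
python3 -c "
from workcell import manip
print(manip.close_job())"
```

```text
the job is handed in; nothing more can be done
None
```

The necklace is laid out on the board, and I handed the job in at about 42 s of the 120 s allowed. The hand-in reports no verdict, so these results come from my own camera checks.

All figures below come from the wrist camera, whose calibration is good to about 2 mm:

| Piece | Last check | Allowed |
|---|---|---|
| Disc | about 2 mm from the board centre | within 12 mm |
| Dome | 1–3 mm from the disc centre | within 8 mm |
| Bar bead | within about 2 mm of its target, aligned to about 1.5° | 12 mm, 0.3 rad (17°) |
| Drum | 2–3 mm from its target | within 12 mm |
| Drop | about 64 mm in front of the disc, round end towards it, aligned to about 1° | 50–77 mm, 0.4 rad (23°) |

- **Jar:** it measured within 1 mm of where it started, and still upright.
- **Forces:** the highest reading I saw at the end of any move was about 10 N, while setting down the dome.
- **Detections that failed or disagreed:** in the final top view the networks did not report the dome, drum, drop or either clasp half. There the disc's centre came out about 5 mm from the wrist-camera value, because the dome covers its middle. By eye, that picture showed every piece in its place.

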